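# Lock in the lamp switches by feel and shut the guard

### The arm

A 6-joint arm with a two-finger parallel gripper is mounted at the origin on the work surface. World frame = base frame: x ahead of the robot, y to its left, z up, the work surface at z = 0. Lengths are in m, angles in rad, forces in N, time in s.
With the tool pointing down it reaches from about 0.3 to 0.775 m from the base axis. Payload 14.6 kg.
Tool frame: the origin (TCP) lies between the finger pads; the fingertips stand 19 mm ahead of it and the grasp point (between the pads) is the TCP; z points along the fingers, y is the direction in which the jaws open and shut (so a half turn about z gives the same grasp; the last joint's range is limited). The gripper opens to 94 mm and grips with 3 to 60 N. Pads are 16 mm wide; open, the fingers measure 119 mm over their backs; the gripper's body (75 mm by 177 mm) begins 78 mm behind the grasp point.
Start: joints at [1.19, 0.3, 1.521, -0, 1.321, -0.067], TCP at [0.17, 0.523, 0.224] pointing down, gripper open.
Joint ranges: [-3.03, 3.03], [-0.79, 2.21], [0.23, 2.52], [-1.04, 4.18], [0, 3.07], [-2.55, 2.55]. Speed limits (rad/s): [2.22, 2.22, 2.57, 3.14, 3.14, 3.14].

### API

Orientations are given as [roll, pitch, yaw] about the fixed x, y, z axes, in that order (R = Rz(yaw) Ry(pitch) Rx(roll)).
In Python, from station import telemetry, vision, ctrl gives the robot as it stands. The module is installed in compiled form; this text tells all that it offers.
- The arm moves only by the shell command python3 -m creep 'ROWS' [FORCE]. ROWS is JSON, a list of rows, each a list of 3 entries, a list of its own where there are three numbers: the shift along the tool's x, y, z in units of 50 mm (1.0 is 50 mm), then the turn about the tool's z in units of 8 degrees (1.0 is 8 degrees), then the opening, from 0 (shut) to 1 (fully open). In form: [[[tx, ty, tz], twist, gripper], ...]. A call has 1 to 12 rows; each row is the pose to reach, as a shift and turn from the pose commanded when the call began, along the tool's axes at that moment; what a row does not reach only later rows make up. A row lasts 1/10 s, in which the tool goes at most 50 mm and 8.59 degrees, less where a joint would pass 70% of its speed; a pose out of reach is approached as far as the arm can. A call with a gripper value outside its range is refused whole. The fingers move at their own pace and stop on an object; FORCE is the grip in N (left out, the last holds). Time passes only in rows, so rows that repeat a pose let the fingers close. It gives the time, the measured TCP pose, the force and the opening at its end, in the units of the state.
- telemetry.get_obs(): the state, without advancing time (a new reading comes with each control period).
- vision.camera(name): name is "scene" or "top" or "wrist"; returns a dict with "img" (420x560x3 uint8, red, green, blue), "depth" (420x560 float32, m along the optical axis (not along the pixel's ray), 0 where there is no reading), "vertical_fov" (degrees; the focal length in pixels is half the picture's height over the tangent of half this angle, whatever the lens; pixels are square), "cx", "cy" (the principal point, pixels), "extrinsics" (4x4, takes a point from camera to world coordinates); the wrist camera has in their place "hand_eye" (4x4, takes a point from camera to tool coordinates, whose origin is the TCP and whose axes are the flange's). Camera axes: x right, y down, z forward; pixel columns grow to the right and rows downward; lengths in m; the calibration is good to about 2 mm. A picture is of the moment at which its call begins: read the wrist's pose just before it.
- ctrl.hand_in(): hands the job in, once; it reports no verdict.
The state is a dict: "time_s": time; "qpos": joint angles; "joint_vel": joint speeds; "tau": joint torques, N m; "ee_pos": TCP position; "eef_rot": TCP orientation; "force": force on the tool from outside, world axes, zero at the start; "moment": the same for the moment, N m; "grip_width": finger opening in m.
Only numpy, scipy, OpenCV 4.12 (cv2) and the standard library are available. Lean on these libraries where they do the work, as an engineer would, in place of code of your own. Each camera call takes 0.05 s, during which the arm holds its last target.

### The job

Make the microscope's lamp supply safe: all three red push-push lamp switches on its top must be left locked in (some may be locked in already, and every full push flips a switch, so check each by touch), and then the clear guard must be swung fully shut over them. Be gentle: nowhere push the unit, its switches or its guard harder than about 20 N, and leave the small things on and around the unit where they are.

Things in the scene. Friction and masses are not known exactly. Their poses are not given: they have to be found in the camera images.
- unit: Cream lamp supply unit, 200 (x) x 270 (y) x 70 (z) mm, fixed, on screw feet that set its underside 6 to 18 mm above the desk. Origin at the centre of its underside; flat top (deck) 70 mm above it; x from its front to its back, y to its left, z up. The front 30 mm of the deck is bare. Bezels round the caps: 35 mm across, 1.5 mm high, look only.
- left (a point): Fixed point: axis of the left push-push switch at deck height (z along its travel). Red cap, flat-topped, 24 mm diameter; its own height is not measured. All three are alike. Released: cap top 15 mm above the deck; locked in: about 10 mm; hard stop at 5 mm. Any of them may start locked or released.
- mid (a point): Fixed point: axis of the middle push-push switch at deck height (z along its travel). Red cap, flat-topped, 24 mm diameter; its own height is not measured. A push until the top is 5.6 mm or less above the deck flips the state when the cap is then let rise freely; a push that leaves it more than 7 mm up does nothing.
- right (a point): Fixed point: axis of the right push-push switch at deck height (z along its travel). Red cap, flat-topped, 24 mm diameter; its own height is not measured. Spring of all three: a released cap starts to move at 2 N, a locked one at 4.5 N; 7 N holds any at its hard stop.
- cam: Hidden latch block inside the unit (out of sight and reach, does not move relative to it). Its three parts cam_c1, cam_c8 and cam_c15, one under the left, middle and right switch, each carry about 5 N while that switch is locked in and nothing otherwise.
- guard (a joint): Angle (rad) of the clear guard with yellow front edge: 0 shut (lying level over the switches), about 2 at the start (open, leaning back); it stays wherever it is left (hinge friction 0.11 N m, weight 0.12 kg, about 1 to 2 N at its free edge to move it).
- guard_hinge (a point): Fixed point, middle of the guard's hinge line (along the unit's y): 55 mm behind the unit's centre, 26 mm above the deck. Guard plate: 125 mm from hinge line to free edge, 176 mm wide; its outer face (top when shut, back when open) lies 3 mm from the hinge line; skirts 20 mm deep hang from its underside.
- guard_edge (a point): Moving point: middle of the guard's free edge, on the outer face.
- oil_bottle: Bystander: small amber glass bottle, 24 mm diameter, 52 mm tall, standing on the left end of the unit's deck; origin at its underside.
- cube_pot: Bystander: small white plastic pot, 26 mm diameter, 34 mm tall, standing on the right end of the unit's deck; origin at its underside.
- slide_box: Bystander on the desk: blue slide box, 85 x 160 x 34 mm, origin at its underside.
- cover_box: Bystander on the desk: clear cover-glass box, 60 x 75 x 20 mm, origin at its underside.
- mouse: Bystander on the desk: round black computer mouse, 64 mm diameter, 34 mm tall, origin at its underside.
- driver: Bystander on the desk: red-handled screwdriver lying flat, 160 mm long, origin at its underside.
- marker: Bystander on the desk: white marker pen lying flat, 130 mm long, 14 mm thick, origin at its underside.

How it is judged:
At the end, for the whole second after the job is handed in: All three switches are locked in (each hidden latch contact carries more than 1.5 N with nothing pushing the caps), and the guard is shut (its angle below 0.06 rad) (contact force between each of cam_c1, cam_c8, cam_c15 and anything else above 1.5 N and value of joint guard below 0.06 rad); the robot touches nothing.
It fails at once if the gripper or arm pushes the unit, its switches or its guard harder than 35 N (contact force between any of the fingers, the arm and unit above 35 N).
It fails at once if a bystander on the unit is shifted more than 25 mm or tipped (distance of any of oil_bottle, cube_pot from where it was at the start of the episode above 0.025 m or angle between any of oil_bottle, cube_pot's own z axis and vertical above 0.5 rad).
It fails at once if a thing on the desk is shifted more than 40 mm (distance of any of slide_box, cover_box, mouse, driver, marker from where it was at the start of the episode above 0.04 m).
It also fails if it takes over 72 s, if anything falls off the work surface, if the arm or the gripper's body presses on something with over 40 N, if the wrist force passes 120 N, or if a joint passes its speed limit or range.

## Working session

There is one attempt and no reset: what is moved stays moved. The work goes in short steps, Python scripts to look and compute and a shell command to move; the robot and the scene stay as the last step left them, time stands still between calls to the robot, and variables do not carry over. Pictures are saved under pics/ and viewed, and the job is handed in when it is done.

```bash
mkdir -p pics; cat > h.py <<'E'
import numpy as np, cv2
from station import telemetry, vision, ctrl
from scipy.spatial.transform import Rotation as R
def shot(n,save):
    o=telemetry.get_obs()
    c=vision.camera(n)
    cv2.imwrite('pics/%s.png'%save,c['img'][:,:,::-1])
    if 'extrinsics' in c: T=np.array(c['extrinsics'])
    else:
        W=np.eye(4);W[:3,:3]=R.from_euler('xyz',o['eef_rot']).as_matrix();W[:3,3]=o['ee_pos']
        T=W@np.array(c['hand_eye'])
    np.savez('pics/%s.npz'%save,img=c['img'],depth=c['depth'],f=c['img'].shape[0]/2/np.tan(np.radians(c['vertical_fov'])/2),cx=c['cx'],cy=c['cy'],T=T)
    return load(save)
def load(s): return dict(np.load('pics/%s.npz'%s))
def world(c,u,v,d=None):
    if d is None: d=c['depth'][int(v),int(u)]
    p=np.array([(u-c['cx'])/c['f']*d,(v-c['cy'])/c['f']*d,d,1]); return (c['T']@p)[:3]
def cloud(c):
    v,u=np.mgrid[:420,:560]; d=c['depth']
    p=np.stack([(u-c['cx'])/c['f']*d,(v-c['cy'])/c['f']*d,d],-1)
    return p@c['T'][:3,:3].T+c['T'][:3,3]
def ray(c,u,v,z):
    o=c['T'][:3,3]; d=c['T'][:3,:3]@np.array([(u-c['cx'])/c['f'],(v-c['cy'])/c['f'],1]); return o+d*(z-o[2])/d[2]
E
python3 - <<'E'
from h import *
np.set_printoptions(precision=4,suppress=True)
print(telemetry.get_obs())
for n in ('scene','top','wrist'):
    c=shot(n,n+'0'); print(n,c['f'],c['cx'],c['cy'],c['T'])
E
```

```text
{'time_s': 0.0, 'qpos': array([ 1.1904,  0.3005,  1.5216, -0.    ,  1.3207, -0.0666]), 'joint_vel': array([ 0.0004, -0.0004,  0.0003,  0.0004,  0.0006,  0.0015]), 'tau': array([ -0.0007, -53.1802, -35.2741,   0.0708,   0.0243,  -0.0001]), 'ee_pos': array([0.1697, 0.5229, 0.2239]), 'eef_rot': array([-3.1404, -0.0001,  2.8278]), 'force': array([-0.8298, -0.2883, -0.4532]), 'moment': array([ 0.0199,  0.0052, -0.0314]), 'grip_width': 0.09383625242700235}
scene 530.9867578111595 277.88050419428225 212.3183178541164 [[ 0.843   0.3289 -0.4257  1.0723]
 [ 0.5378 -0.5346  0.6519 -0.93  ]
 [-0.0131 -0.7785 -0.6275  0.943 ]
 [ 0.      0.      0.      1.    ]]
top 407.10133947248215 284.0378891779268 203.9608426383431 [[-0.0281 -0.9929  0.1157  0.3861]
 [-0.9996  0.0288  0.0042 -0.0511]
 [-0.0075 -0.1156 -0.9933  0.9638]
 [ 0.      0.      0.      1.    ]]
wrist 368.78544285094637 281.9382472786155 209.50140056317574 [[ 0.3083  0.9147  0.2614  0.095 ]
 [ 0.9513 -0.2959 -0.0863  0.5469]
 [-0.0016  0.2753 -0.9614  0.3846]
 [ 0.      0.      0.      1.    ]]
```

View pics/scene0.png

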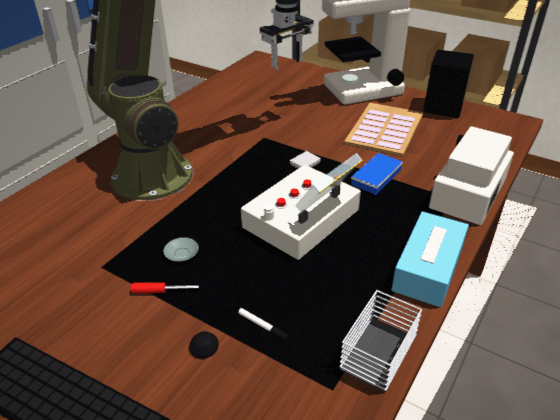

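View pics/top0.png

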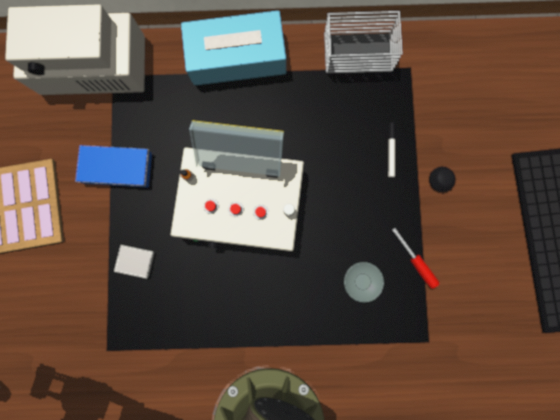

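View pics/wrist0.png

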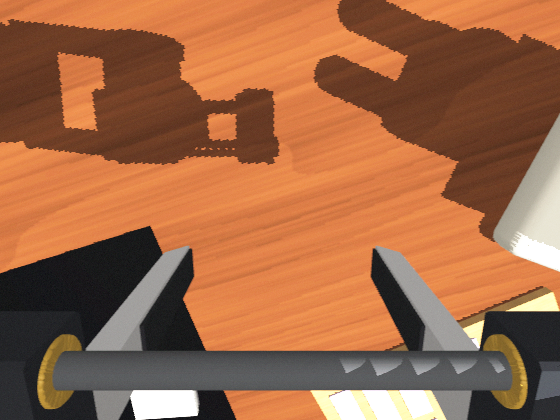

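The top view shows the caps at about (210,206), (235,209) and (261,212). The bottle is at (186,175) and the pot at (290,210). The guard is open at the back, with its edge at y≈125. Next I'll measure these.

```bash
python3 - <<'E'
from h import *
np.set_printoptions(precision=4,suppress=True)
for n in ('top0','scene0'):
    c=load(n); P=cloud(c); im=c['img'].astype(int)
    m=((im[...,0]>150)&(im[...,1]<60)&(im[...,2]<70)).astype(np.uint8)
    k,l,s,ce=cv2.connectedComponentsWithStats(m)
    for i in range(1,k):
        if s[i,4]>15:
            q=P[l==i]; print(n,ce[i],s[i,2:],'med',np.median(q,0),'p10-90 z',np.percentile(q[:,2],[5,50,95]))
    hsv=(im.min(-1)>150)
    q=P[hsv&(P[...,2]>.06)&(P[...,2]<.1)&(P[...,0]>.25)&(P[...,0]<.65)&(abs(P[...,1])<.4)]
    print('deck z',np.percentile(q[:,2],[5,25,50,75,95]),len(q))
    dm=(hsv&(P[...,2]>.06)&(P[...,2]<.1)&(P[...,0]>.25)&(P[...,0]<.65)&(abs(P[...,1])<.4))
    xy=P[dm][:,:2].astype(np.float32)
    print(cv2.minAreaRect(xy)); b=cv2.boxPoints(cv2.minAreaRect(xy)); print(b)
c=load('top0');P=cloud(c)
for u,v in ((186,175),(290,210),(193,126),(283,133),(240,130),(240,150),(208,166),(273,174)): print(u,v,P[v,u])
E
```

```text
top0 [210.8372 206.5581] [ 8  8 43] med [0.4877 0.1106 0.0917] p10-90 z [0.0887 0.0917 0.0929]
top0 [235.6739 209.3261] [ 8  8 46] med [0.4798 0.0568 0.0914] p10-90 z [0.0892 0.0914 0.0933]
top0 [260.7111 212.4667] [ 8  8 45] med [0.4714 0.0029 0.0909] p10-90 z [0.0894 0.0909 0.0938]
top0 [425.7927 271.9238] [ 26  32 328] med [ 0.3307 -0.3652  0.0234] p10-90 z [0.0174 0.0234 0.0269]
deck z [0.0737 0.0753 0.0763 0.0774 0.0791] 7952
((0.5068607926368713, 0.0565166175365448), (0.26911461353302, 0.19791609048843384), 81.45943450927734)
[[ 0.389  -0.0619]
 [ 0.5847 -0.0912]
 [ 0.6247  0.1749]
 [ 0.429   0.2043]]
scene0 [307.     181.7037] [ 7  5 27] med [0.4902 0.1105 0.0898] p10-90 z [0.0867 0.0898 0.0937]
scene0 [294.1935 190.9677] [ 8  5 31] med [0.4817 0.0558 0.0906] p10-90 z [0.0881 0.0906 0.0933]
scene0 [281.     200.2581] [ 7  5 31] med [0.4733 0.0024 0.0904] p10-90 z [0.0877 0.0904 0.0927]
scene0 [147.3026 286.5166] [ 35   8 271] med [ 0.3345 -0.3709  0.0219] p10-90 z [0.0152 0.0219 0.0266]
deck z [0.0721 0.074  0.0754 0.0766 0.0786] 2683
((0.5065930485725403, 0.05372887849807739), (0.2724247872829437, 0.20278199017047882), 81.96559143066406)
[[ 0.3872 -0.067 ]
 [ 0.588  -0.0953]
 [ 0.626   0.1744]
 [ 0.4252  0.2028]]
186 175 [0.553  0.1588 0.1142]
290 210 [ 0.4724 -0.0596  0.1108]
193 126 [0.6268 0.1203 0.2162]
283 133 [ 0.6099 -0.0497  0.2102]
240 130 [0.6174 0.0318 0.2128]
240 150 [0.5939 0.039  0.1529]
208 166 [0.5732 0.1139 0.1043]
273 174 [ 0.552  -0.0255  0.1023]
```

```bash
python3 - <<'E'
from h import *
for n,(x,y,w,h) in {'top0':(160,110,160,150),'scene0':(230,140,150,120)}.items():
    i=load(n)['img'][y:y+h,x:x+w,::-1]; cv2.imwrite('pics/%s_z.png'%n,cv2.resize(i,None,fx=5,fy=5,interpolation=cv2.INTER_CUBIC)[:600,:800])
E
```

```text
(no output)
```

View pics/scene0_z.png

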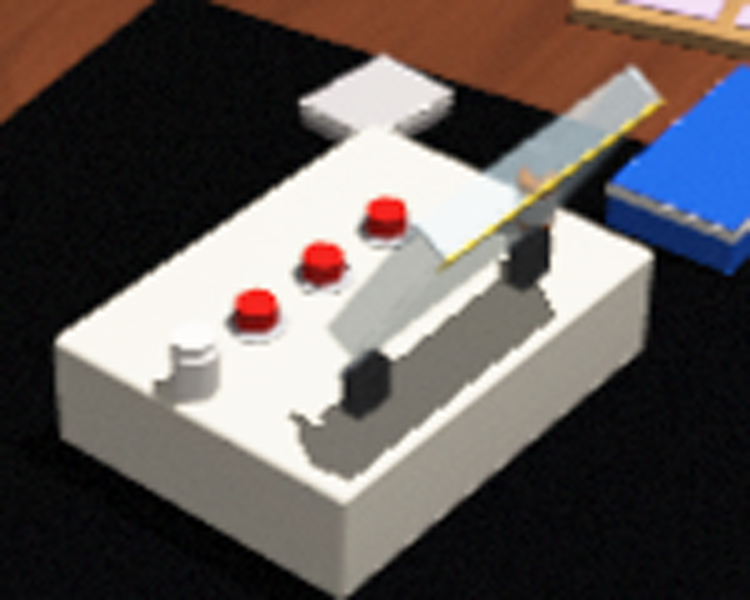

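```bash
cat >> h.py <<'E'
PSI=np.radians(-8.6)
UX=np.array([np.cos(PSI),np.sin(PSI),0]);UY=np.array([-np.sin(PSI),np.cos(PSI),0])
LEFT=np.array([.4888,.1105]);MID=np.array([.4807,.0563]);RIGHT=np.array([.4723,.0027])
def plan(p,yaw=np.pi+PSI):
    o=telemetry.get_obs(); M=R.from_euler('xyz',o['eef_rot']).as_matrix()
    t=M.T@(np.array(p)-o['ee_pos'])/.05
    tw=-np.degrees((yaw-o['eef_rot'][2]+np.pi)%(2*np.pi)-np.pi)/8
    print('t',t.round(3),'twist',tw.round(3),'now',o['ee_pos'].round(4),o['eef_rot'].round(4),'F',o['force'].round(2),'time',o['time_s'])
E
python3 -c "
from h import *
plan([*LEFT,.16])"
```

```text
t [-8.617 -5.876  1.285] twist -1.172 now [0.1697 0.523  0.224 ] [-3.1407e+00 -1.0000e-04  2.8278e+00] F [-0.3   0.71 -0.7 ] time 0.15
```

The zoomed view shows three raised caps, the open guard leaning back, the pot and the bottle all clear of the caps. I'll shut the fingers and move over the left cap.

```bash
python3 -m creep '[[[-0.8,-0.5,0],-0.2,0],[[-1.6,-1.1,0],-0.4,0],[[-2.4,-1.65,0],-0.6,0],[[-3.2,-2.2,0],-0.8,0],[[-4,-2.75,0],-1,0],[[-4.8,-3.3,0],-1.17,0],[[-5.6,-3.85,0],-1.17,0],[[-6.4,-4.4,0],-1.17,0],[[-7.2,-4.95,0],-1.17,0],[[-8,-5.45,0],-1.17,0],[[-8.62,-5.88,0],-1.17,0],[[-8.62,-5.88,0.5],-1.17,0]]' 10
python3 -m creep '[[[0,0,0],0,0],[[0,0,0],0,0],[[0,0,0],0,0]]'
python3 - <<'E'
from h import *
plan([*LEFT,.13]); c=shot('wrist','w1')
E
```

```text
time_s: 1.35
ee_pos: [0.4919, 0.1074, 0.2011]
eef_rot: [3.141, 0.004, 2.987]
force: [-0.0, 0.2, -1.1]
grip_width: 0.0022
time_s: 1.65
ee_pos: [0.489, 0.1111, 0.2005]
eef_rot: [3.141, 0.001, 2.992]
force: [-0.3, -0.1, 0.7]
grip_width: 0.0007
t [ 0.003 -0.013  1.41 ] twist 0.005 now [0.489  0.1111 0.2005] [3.1412e+00 1.1000e-03 2.9922e+00] F [-0.34 -0.08  0.68] time 1.65
```

View pics/w1.png

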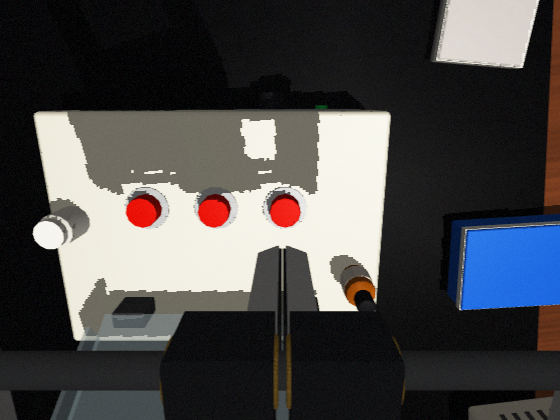

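The wrist view shows the caps at (144,210), (214,210) and (285,211), with the tool lined up on the unit. I'll refine cap positions and heights from this view.

```bash
python3 - <<'E'
from h import *
np.set_printoptions(precision=4,suppress=True)
c=load('w1'); P=cloud(c); im=c['img'].astype(int)
m=((im[...,0]>150)&(im[...,1]<60)&(im[...,2]<70)).astype(np.uint8)
k,l,s,ce=cv2.connectedComponentsWithStats(m)
for i in range(1,k):
    if s[i,4]>100:
        q=P[l==i]; e=cv2.minEnclosingCircle(np.argwhere(l==i).astype(np.float32))
        u,v=ce[i]; r=P[int(v)-40:int(v)+41,int(u)-40:int(u)+41].reshape(-1,3); r=r[(r[:,2]>.07)&(r[:,2]<.082)]
        print(ce[i],s[i,2:],e[1],'med',np.median(q,0),'z',np.percentile(q[:,2],[5,25,50,75,95]),'deck near',np.median(r[:,2]), np.median(c['depth'][l==i]))
E
```

```text
[141.0314 212.3916] [ 31  29 669] 15.692455291748047 med [0.4738 0.0041 0.092 ] z [0.0908 0.0916 0.092  0.0925 0.0932] deck near 0.07699846767473262 0.28059357
[284.7613 212.1471] [ 30  29 666] 14.878798484802246 med [0.4899 0.1124 0.0919] z [0.0908 0.0914 0.0919 0.0924 0.0931] deck near 0.07694190620112096 0.28061515
[212.92   212.6015] [ 31  27 650] 15.231646537780762 med [0.4821 0.0581 0.092 ] z [0.0908 0.0915 0.092  0.0925 0.0931] deck near 0.07697754230575776 0.2806372
```

All three caps look about 15 mm above the deck, i.e. released. I'll confirm by touch, left switch first.

```bash
python3 -m creep '[[[0,0,0.4],0,0],[[0,0,0.8],0,0],[[0,0,1.2],0,0],[[0,0,1.5],0,0],[[0,0,1.66],0,0],[[0,0,1.66],0,0],[[0,0,1.66],0,0],[[0,0,1.66],0,0]]'
for i in 1 ; do python3 -m creep '[[[0,0,0.04],0,0],[[0,0,0.04],0,0]]' ; python3 -m creep '[[[0,0,0.04],0,0],[[0,0,0.04],0,0]]' ; python3 -m creep '[[[0,0,0.04],0,0],[[0,0,0.04],0,0]]' ; done
```

```text
time_s: 2.5
ee_pos: [0.4894, 0.1106, 0.1174]
eef_rot: [3.141, 0.002, 2.991]
force: [0.5, -0.2, -0.7]
grip_width: 0.0005
time_s: 2.7
ee_pos: [0.489, 0.1105, 0.1146]
eef_rot: [3.142, 0.0, 2.991]
force: [0.7, -0.6, -0.4]
grip_width: 0.0004
time_s: 2.9
ee_pos: [0.4889, 0.1104, 0.1123]
eef_rot: [-3.141, -0.0, 2.991]
force: [0.5, -0.2, 0.8]
grip_width: 0.0004
time_s: 3.1
ee_pos: [0.4891, 0.1105, 0.1104]
eef_rot: [3.142, 0.0, 2.991]
force: [0.1, -0.4, 1.6]
grip_width: 0.0002
```

```bash
S='[[[0,0,0.03],0,0],[[0,0,0.03],0,0]]'; python3 -m creep '[[[0,0,0.03],0,0],[[0,0,0.03],0,0]]' | sed -n '2p;4p'; python3 -m creep '[[[0,0,0.03],0,0],[[0,0,0.03],0,0]]'| sed -n '2p;4p' ;python3 -m creep '[[[0,0,0.03],0,0],[[0,0,0.03],0,0]]'| sed -n '2p;4p'
```

```text
ee_pos: [0.4891, 0.1105, 0.109]
force: [0.2, -0.3, 2.9]
ee_pos: [0.4891, 0.1105, 0.1074]
force: [-0.5, 0.9, 3.1]
ee_pos: [0.4891, 0.1105, 0.1059]
force: [-0.1, -0.6, 4.9]
```

The left cap yields at about 2 N from the 15 mm height, so it is released. I'll push it fully until it reaches the hard stop.

```bash
python3 -m creep '[[[0,0,0.04],0,0],[[0,0,0.06],0,0],[[0,0,0.08],0,0],[[0,0,0.08],0,0]]'| sed -n '2p;4p'; python3 -m creep '[[[0,0,0.02],0,0],[[0,0,0.02],0,0]]'| sed -n '2p;4p' ;python3 -m creep '[[[0,0,0.01],0,0],[[0,0,0.01],0,0]]'| sed -n '2p;4p'
```

```text
ee_pos: [0.4891, 0.1105, 0.102]
force: [-0.7, -0.1, 6.6]
ee_pos: [0.4891, 0.1105, 0.1011]
force: [-1.6, -0.7, 6.3]
ee_pos: [0.4891, 0.1105, 0.1007]
force: [-1.1, 0.4, 7.3]
```

```bash
python3 -m creep '[[[0,0,0.01],0,0],[[0,0,0.01],0,0]]'| sed -n '2p;4p' ;python3 -m creep '[[[0,0,0.01],0,0],[[0,0,0.01],0,0]]'| sed -n '2p;4p';python3 -m creep '[[[0,0,0.01],0,0],[[0,0,0.01],0,0]]'| sed -n '2p;4p'
```

```text
ee_pos: [0.4891, 0.1105, 0.1006]
force: [-2.5, -0.6, 11.3]
ee_pos: [0.4892, 0.1105, 0.1005]
force: [-5.6, -2.2, 17.2]
ee_pos: [0.4893, 0.1105, 0.1004]
force: [-7.4, -1.5, 23.8]
```

That overshot the 20 N guideline: 23.8 N measured at the hard stop, with failure at 35. The stop is at TCP z = 0.1006 and the arm is stiff, so I'll stop at about 10 N next time. Retracting, then re-touching.

```bash
python3 -m creep '[[[0,0,-0.1],0,0],[[0,0,-0.3],0,0],[[0,0,-0.3],0,0],[[0,0,-0.3],0,0]]'; python3 - <<'E'
from h import *
np.set_printoptions(precision=4,suppress=True)
plan([*LEFT,.1080])
c=shot('wrist','w2'); P=cloud(c); im=c['img'].astype(int)
m=((im[...,0]>150)&(im[...,1]<60)&(im[...,2]<70)).astype(np.uint8)
k,l,s,ce=cv2.connectedComponentsWithStats(m)
for i in range(1,k):
    if s[i,4]>100: print(ce[i],np.median(P[l==i],0))
E
```

```text
time_s: 5.5
ee_pos: [0.4888, 0.1104, 0.1138]
eef_rot: [-3.142, -0.0, 2.991]
force: [-0.6, 0.2, 0.3]
grip_width: 0.0007
t [0.001 0.001 0.115] twist -0.002 now [0.4888 0.1104 0.1138] [-3.1415 -0.0002  2.9912] F [-0.61  0.24  0.28] time 5.5
[177.9 270.8] [0.4884 0.0526 0.092 ]
```

```bash
python3 -m creep '[[[0,0,0.07],0,0],[[0,0,0.13],0,0],[[0,0,0.13],0,0],[[0,0,0.13],0,0]]'| sed -n '2p;4p';  python3 -m creep '[[[0,0,0.02],0,0],[[0,0,0.02],0,0]]'| sed -n '2p;4p' ;python3 -m creep '[[[0,0,0.02],0,0],[[0,0,0.02],0,0]]'| sed -n '2p;4p'
```

```text
ee_pos: [0.4889, 0.1104, 0.1072]
force: [0.1, -0.9, -0.4]
ee_pos: [0.4889, 0.1104, 0.1064]
force: [0.1, 0.7, -0.6]
ee_pos: [0.4891, 0.1105, 0.1056]
force: [-0.6, -0.9, 3.0]
```

The left cap now meets the finger at z = 0.1056 with about 3 N and did not at 0.1064, so it is locked at 10 mm. On to the middle switch.

```bash
python3 -m creep '[[[0,0,-0.3],0,0],[[0,0,-0.4],0,0],[[0,0,-0.4],0,0],[[0,0,-0.4],0,0]]'| sed -n '2p;4p'
python3 -c "
from h import *
plan([.4814,.0568,.1120]);plan([.4731,.0033,.1120])"
```

```text
ee_pos: [0.4888, 0.1104, 0.1251]
force: [-0.7, -0.9, 0.2]
t [-0.014 -1.083  0.262] twist -0.003 now [0.4888 0.1104 0.1251] [-3.1415e+00 -2.0000e-04  2.9911e+00] F [-0.67 -0.93  0.24] time 6.75
t [-0.01  -2.166  0.262] twist -0.003 now [0.4888 0.1104 0.1251] [-3.1415e+00 -2.0000e-04  2.9911e+00] F [-0.67 -0.93  0.24] time 6.75
```

```bash
python3 -m creep '[[[0,-0.4,0],0,0],[[0,-0.8,0],0,0],[[-0.01,-1.08,0],0,0],[[-0.01,-1.08,0.15],0,0],[[-0.01,-1.08,0.26],0,0],[[-0.01,-1.08,0.26],0,0],[[-0.01,-1.08,0.26],0,0]]'| sed -n '2p;4p'
python3 -m creep '[[[0,0,0.04],0,0],[[0,0,0.04],0,0],[[0,0,0.04],0,0]]'| sed -n '2p;4p';python3 -m creep '[[[0,0,0.03],0,0],[[0,0,0.03],0,0],[[0,0,0.03],0,0]]'| sed -n '2p;4p';python3 -m creep '[[[0,0,0.03],0,0],[[0,0,0.03],0,0],[[0,0,0.03],0,0]]'| sed -n '2p;4p'
```

```text
ee_pos: [0.4814, 0.0575, 0.1122]
force: [0.2, -0.2, 0.4]
ee_pos: [0.4815, 0.0572, 0.1107]
force: [0.9, 2.1, 2.4]
ee_pos: [0.4815, 0.0571, 0.109]
force: [0.2, 2.4, 3.2]
ee_pos: [0.4815, 0.057, 0.1075]
force: [1.0, 2.5, 3.5]
```

The middle switch is released too (contact at 15 mm, about 2–3 N). Pushing it fully.

```bash
python3 -m creep '[[[0,0,0.04],0,0],[[0,0,0.08],0,0],[[0,0,0.12],0,0],[[0,0,0.12],0,0],[[0,0,0.12],0,0]]'| sed -n '2p;4p'
python3 -m creep '[[[0,0,0.01],0,0],[[0,0,0.01],0,0],[[0,0,0.01],0,0]]'| sed -n '2p;4p'
```

```text
ee_pos: [0.4815, 0.057, 0.1015]
force: [0.7, 3.3, 6.6]
ee_pos: [0.4815, 0.057, 0.1011]
force: [-0.1, 2.2, 7.2]
```

```bash
python3 -m creep '[[[0,0,0.008],0,0],[[0,0,0.008],0,0],[[0,0,0.008],0,0]]'| sed -n '2p;4p'
python3 -m creep '[[[0,0,0.006],0,0],[[0,0,0.006],0,0],[[0,0,0.006],0,0]]'| sed -n '2p;4p'
```

```text
ee_pos: [0.4815, 0.057, 0.1007]
force: [0.7, 2.6, 7.3]
ee_pos: [0.4815, 0.057, 0.1006]
force: [-0.7, 3.4, 9.3]
```

Hard stop reached at about 9 N. Retract and verify by touch, then move over the right switch.

```bash
python3 -m creep '[[[0,0,-0.15],0,0],[[0,0,-0.28],0,0],[[0,0,-0.28],0,0],[[0,0,-0.28],0,0]]'| sed -n '2p;4p'
python3 -m creep '[[[0,0,0.08],0,0],[[0,0,0.14],0,0],[[0,0,0.14],0,0],[[0,0,0.14],0,0]]'| sed -n '2p;4p';  python3 -m creep '[[[0,0,0.02],0,0],[[0,0,0.02],0,0],[[0,0,0.02],0,0]]'| sed -n '2p;4p' ;python3 -m creep '[[[0,0,0.02],0,0],[[0,0,0.02],0,0],[[0,0,0.02],0,0]]'| sed -n '2p;4p'
```

```text
ee_pos: [0.4811, 0.0569, 0.114]
force: [-0.2, -0.3, -0.5]
ee_pos: [0.4813, 0.057, 0.107]
force: [0.9, 0.2, -0.4]
ee_pos: [0.4814, 0.057, 0.1063]
force: [-0.1, 0.7, -0.6]
ee_pos: [0.4815, 0.057, 0.1055]
force: [-0.6, 0.4, 4.1]
```

The middle switch is locked (contact at 0.1055). Now the right one.

```bash
python3 -m creep '[[[0,0,-0.3],0,0],[[0,0,-0.38],0,0],[[0,-0.4,-0.38],0,0],[[0,-0.8,-0.38],0,0],[[0,-1.08,-0.38],0,0],[[0,-1.08,-0.25],0,0],[[0,-1.08,-0.13],0,0],[[0,-1.08,-0.13],0,0],[[0,-1.08,-0.13],0,0]]'| sed -n '2p;4p'
python3 -m creep '[[[0,0,0.04],0,0],[[0,0,0.04],0,0],[[0,0,0.04],0,0]]'| sed -n '2p;4p';python3 -m creep '[[[0,0,0.03],0,0],[[0,0,0.03],0,0],[[0,0,0.03],0,0]]'| sed -n '2p;4p';python3 -m creep '[[[0,0,0.03],0,0],[[0,0,0.03],0,0],[[0,0,0.03],0,0]]'| sed -n '2p;4p'
```

```text
ee_pos: [0.4732, 0.0042, 0.1115]
force: [0.2, 0.3, 1.0]
ee_pos: [0.4734, 0.0039, 0.1099]
force: [0.1, 1.8, 2.9]
ee_pos: [0.4734, 0.0037, 0.1084]
force: [0.2, 2.4, 2.8]
ee_pos: [0.4734, 0.0036, 0.1068]
force: [1.0, 3.4, 3.9]
```

The right switch is released as well. Pushing it fully.

```bash
python3 -m creep '[[[0,0,0.04],0,0],[[0,0,0.08],0,0],[[0,0,0.11],0,0],[[0,0,0.11],0,0],[[0,0,0.11],0,0]]'| sed -n '2p;4p'
python3 -m creep '[[[0,0,0.008],0,0],[[0,0,0.008],0,0],[[0,0,0.008],0,0]]'| sed -n '2p;4p'
python3 -m creep '[[[0,0,0.006],0,0],[[0,0,0.006],0,0],[[0,0,0.006],0,0]]'| sed -n '2p;4p'
```

```text
ee_pos: [0.4734, 0.0036, 0.1013]
force: [0.3, 3.4, 5.4]
ee_pos: [0.4734, 0.0036, 0.101]
force: [-0.3, 3.4, 7.5]
ee_pos: [0.4734, 0.0036, 0.1007]
force: [1.1, 3.7, 7.4]
```

```bash
python3 -m creep '[[[0,0,0.006],0,0],[[0,0,0.006],0,0],[[0,0,0.006],0,0]]'| sed -n '2p;4p'
python3 -m creep '[[[0,0,-0.15],0,0],[[0,0,-0.28],0,0],[[0,0,-0.28],0,0],[[0,0,-0.28],0,0]]'| sed -n '2p;4p'
python3 -m creep '[[[0,0,0.08],0,0],[[0,0,0.14],0,0],[[0,0,0.14],0,0],[[0,0,0.14],0,0]]'| sed -n '2p;4p';  python3 -m creep '[[[0,0,0.02],0,0],[[0,0,0.02],0,0],[[0,0,0.02],0,0]]'| sed -n '2p;4p' ;python3 -m creep '[[[0,0,0.02],0,0],[[0,0,0.02],0,0],[[0,0,0.02],0,0]]'| sed -n '2p;4p'
```

```text
ee_pos: [0.4734, 0.0036, 0.1006]
force: [-0.8, 3.3, 9.3]
ee_pos: [0.473, 0.0035, 0.114]
force: [-0.4, -1.5, -0.1]
ee_pos: [0.4732, 0.0036, 0.107]
force: [-0.5, -0.0, -0.2]
ee_pos: [0.4733, 0.0036, 0.1063]
force: [0.2, 0.9, -0.2]
ee_pos: [0.4734, 0.0036, 0.1055]
force: [-1.4, -0.3, 4.3]
```

All three switches are confirmed locked by touch. Now up and over to behind the guard.

```bash
python3 -m creep '[[[0,0,-0.6],0,0],[[0,0,-1.2],0,0],[[0,0,-1.9],0,0],[[0,0,-2.6],0,0],[[0,0,-3.4],0,0],[[0,0,-3.8],0,0],[[0,0,-3.8],0,0],[[0,0,-3.8],0,0]]'| sed -n '2p;4p'
python3 - <<'E'
from h import *
np.set_printoptions(precision=4,suppress=True)
c=shot('top','t3');P=cloud(c); im=c['img'].astype(int)
m=(im[...,0]>110)&(im[...,1]>90)&(im[...,2]<80)&(P[...,2]>.15)&(P[...,2]<.25)
v,u=np.nonzero(m); print(len(u),u.min(),u.max(),v.min(),v.max(),np.median(P[m],0),P[m].min(0),P[m].max(0))
H=np.array([.5072,.0555,0])+.055*UX; print(H)
plan([*(H+.09*UX)[:2],.30]); 
shot('wrist','w3')
E
```

```text
ee_pos: [0.4731, 0.0036, 0.2944]
force: [0.6, 0.5, -0.0]
8 229 282 124 131 [ 0.6165 -0.0413  0.2078] [ 0.6146 -0.0479  0.2064] [0.6315 0.0532 0.2094]
[0.5616 0.0473 0.    ]
t [-3.422  1.129 -0.13 ] twist -0.002 now [0.4729 0.0036 0.2938] [-3.1414 -0.0019  2.9912] F [ 0.1  -0.11 -0.66] time 16.6
```

View pics/w3.png

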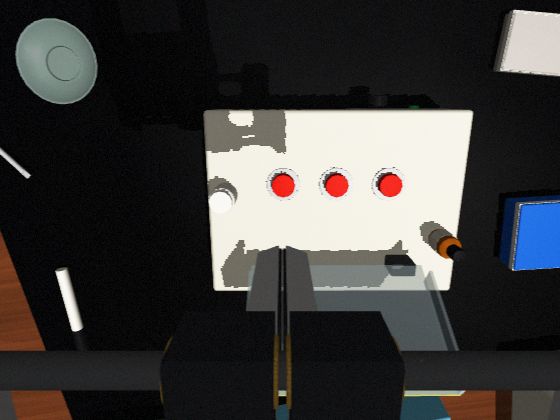

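View pics/t3.png

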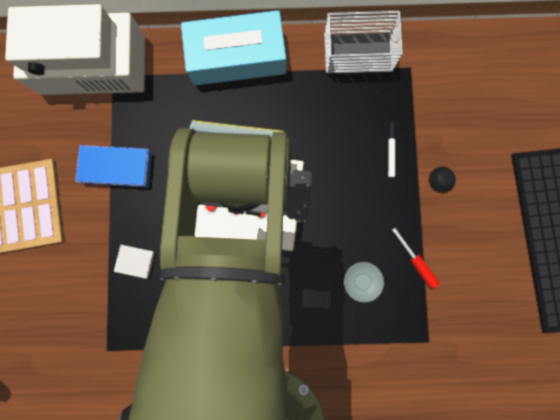

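The wrist view shows all three caps sunk in their bezels at (283,185), (337,185) and (390,185). The guard is still open, with its yellow edge near row 393. Next I'll move behind it, checking the height of the teal box first.

```bash
python3 - <<'E'
from h import *
P=cloud(load('top0'))
q=P[15:85,185:285].reshape(-1,3); print(np.percentile(q,[1,5,50,95,99],axis=0).round(3))
E
python3 -m creep '[[[-0.5,0.3,-0.13],0,0],[[-1,0.6,-0.13],0,0],[[-1.5,0.9,-0.13],0,0],[[-2,1.13,-0.13],0,0],[[-2.5,1.13,-0.13],0,0],[[-3,1.13,-0.13],0,0],[[-3.42,1.13,-0.13],0,0],[[-3.42,1.13,-0.13],0,0],[[-3.42,1.13,-0.13],0,0]]'| sed -n '2,4p'
python3 -c "
from h import *
H=np.array([.5072,.0555,0])+.055*UX
plan([*(H+.09*UX)[:2],.205])"
```

```text
[[ 0.799 -0.057 -0.712]
 [ 0.803 -0.048 -0.   ]
 [ 0.848  0.057  0.079]
 [ 0.927  0.167  0.084]
 [ 1.413  0.319  0.086]]
ee_pos: [0.6505, 0.0338, 0.3001]
eef_rot: [-3.141, -0.002, 2.991]
force: [-0.6, 0.5, -0.0]
t [-0.005  0.     1.901] twist -0.003 now [0.6505 0.0338 0.3001] [-3.1412e+00 -2.5000e-03  2.9911e+00] F [-0.57  0.53 -0.02] time 17.55
```

```bash
python3 -m creep '[[[0,0,0.4],0,0],[[0,0,0.8],0,0],[[0,0,1.2],0,0],[[0,0,1.6],0,0],[[0,0,1.9],0,0],[[0,0,1.9],0,0],[[0,0,1.9],0,0]]'| sed -n '2p;4p'
python3 - <<'E'
from h import *
shot('scene','s4'); i=load('s4')['img'][100:280,200:440,::-1]; cv2.imwrite('pics/s4_z.png',cv2.resize(i,None,fx=3.3,fy=3.3))
E
```

```text
ee_pos: [0.6508, 0.0339, 0.2075]
force: [0.3, 0.1, 0.4]
```

View pics/s4_z.png

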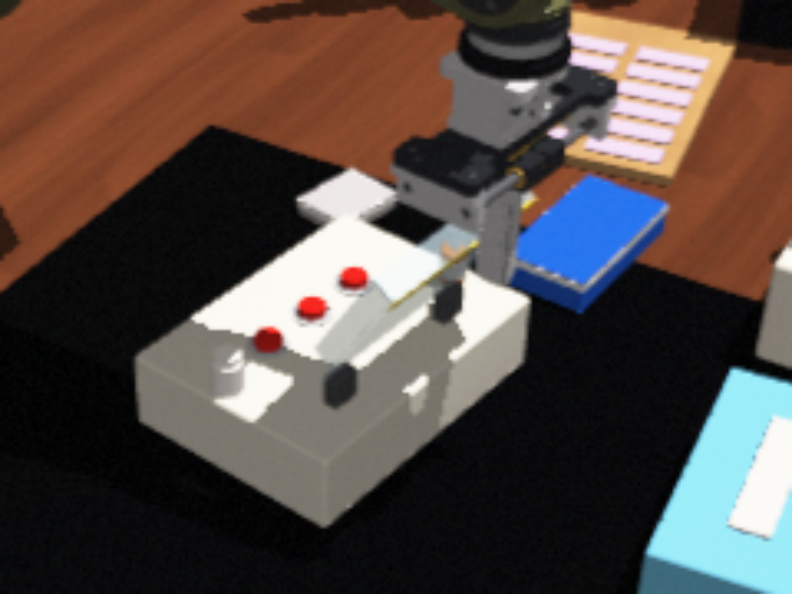

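The fingers are behind the guard plate, near its middle. Pushing forward gently.

```bash
python3 -m creep '[[[0.1,0,0],0,0],[[0.2,0,0],0,0],[[0.3,0,0],0,0],[[0.4,0,0],0,0],[[0.5,0,0],0,0],[[0.6,0,0],0,0],[[0.6,0,0],0,0]]'| sed -n '2p;4p'
python3 -m creep '[[[0.1,0,-0.03],0,0],[[0.2,0,-0.08],0,0],[[0.3,0,-0.12],0,0],[[0.4,0,-0.16],0,0],[[0.5,0,-0.2],0,0],[[0.6,0,-0.25],0,0],[[0.7,0,-0.3],0,0],[[0.8,0,-0.35],0,0],[[0.9,0,-0.4],0,0],[[0.98,0,-0.44],0,0],[[0.98,0,-0.44],0,0]]'| sed -n '2p;4p'
```

```text
ee_pos: [0.6206, 0.0385, 0.2068]
force: [0.5, -0.2, 0.3]
ee_pos: [0.5724, 0.0458, 0.2292]
force: [0.1, 0.5, 0.4]
```

```bash
python3 - <<'E'
from h import *
shot('scene','s5'); i=load('s5')['img'][100:280,200:440,::-1]; cv2.imwrite('pics/s5_z.png',cv2.resize(i,None,fx=3.3,fy=3.3))
E
```

```text
(no output)
```

View pics/s5_z.png

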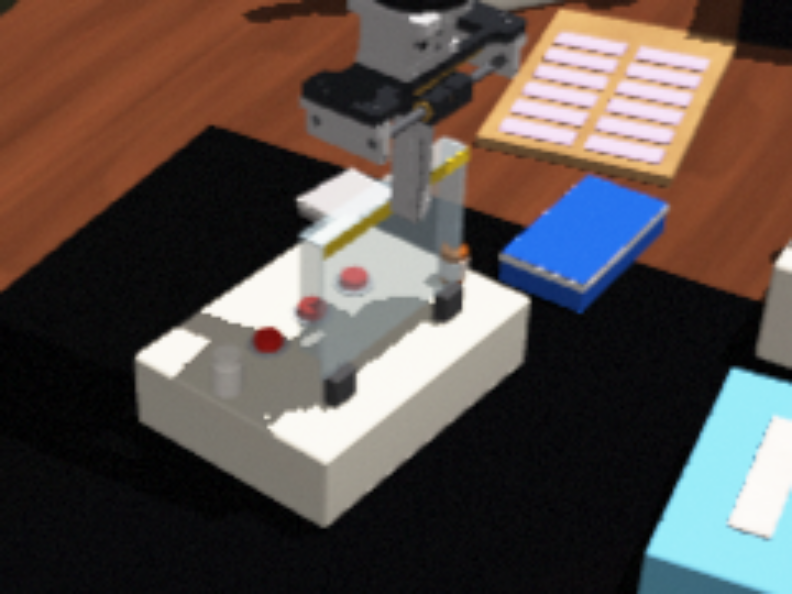

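The guard now stands upright with the fingers against its back. I'll follow its arc forward and down.

```bash
python3 -m creep '[[[0.18,0,0.01],0,0],[[0.37,0,0.03],0,0],[[0.55,0,0.06],0,0],[[0.73,0,0.11],0,0],[[0.9,0,0.17],0,0],[[1.06,0,0.25],0,0],[[1.22,0,0.34],0,0],[[1.37,0,0.45],0,0],[[1.5,0,0.57],0,0],[[1.5,0,0.57],0,0],[[1.5,0,0.57],0,0]]'| sed -n '2p;4p'
python3 -m creep '[[[0.1,0,0.1],0,0],[[0.2,0,0.2],0,0],[[0.27,0,0.31],0,0],[[0.35,0,0.43],0,0],[[0.35,0,0.43],0,0],[[0.35,0,0.43],0,0]]'| sed -n '2p;4p'
python3 -m creep '[[[0.09,0,0.12],0,0],[[0.15,0,0.24],0,0],[[0.19,0,0.37],0,0],[[0.22,0,0.5],0,0],[[0.22,0,0.5],0,0],[[0.22,0,0.5],0,0]]'| sed -n '2p;4p'
```

```text
ee_pos: [0.4986, 0.0569, 0.2002]
force: [0.5, 0.4, -0.0]
ee_pos: [0.4812, 0.0596, 0.1787]
force: [-0.8, 0.2, -0.8]
ee_pos: [0.4704, 0.0612, 0.1537]
force: [0.3, 0.7, -0.1]
```

```bash
python3 - <<'E'
from h import *
shot('scene','s6'); i=load('s6')['img'][100:280,200:440,::-1]; cv2.imwrite('pics/s6_z.png',cv2.resize(i,None,fx=3.3,fy=3.3))
E
```

```text
(no output)
```

View pics/s6_z.png

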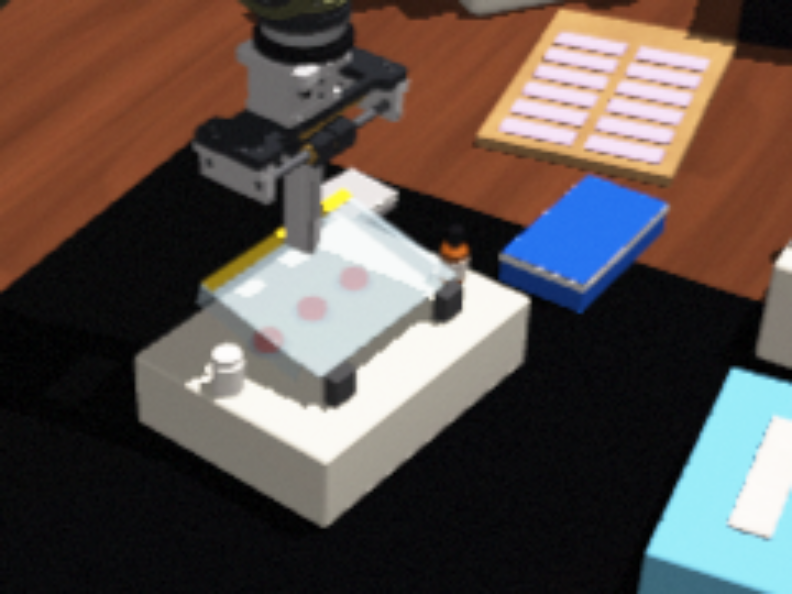

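The guard is about 15° from shut with the fingertip on its upper face, and it is following. Lowering the rest of the way, with small steps at the end.

```bash
python3 -m creep '[[[0.04,0,0.12],0,0],[[0.06,0,0.24],0,0],[[0.08,0,0.35],0,0],[[0.09,0,0.46],0,0],[[0.09,0,0.46],0,0],[[0.09,0,0.46],0,0]]'| sed -n '2p;4p'
python3 -m creep '[[[0,0,0.04],0,0],[[0,0,0.04],0,0],[[0,0,0.04],0,0]]'| sed -n '2p;4p'
python3 -m creep '[[[0,0,0.02],0,0],[[0,0,0.02],0,0],[[0,0,0.02],0,0]]'| sed -n '2p;4p'
```

```text
ee_pos: [0.4659, 0.0619, 0.1307]
force: [-0.2, 0.4, -0.4]
ee_pos: [0.466, 0.0618, 0.1288]
force: [-0.6, -0.3, 0.1]
ee_pos: [0.4659, 0.0619, 0.1278]
force: [0.7, -0.6, 0.8]
```

```bash
python3 -m creep '[[[0,0,0.02],0,0],[[0,0,0.02],0,0],[[0,0,0.02],0,0]]'| sed -n '2p;4p'
python3 -m creep '[[[0,0,0.015],0,0],[[0,0,0.015],0,0],[[0,0,0.015],0,0]]'| sed -n '2p;4p'
python3 -m creep '[[[0,0,0.015],0,0],[[0,0,0.015],0,0],[[0,0,0.015],0,0]]'| sed -n '2p;4p'
```

```text
ee_pos: [0.4659, 0.0618, 0.1267]
force: [-0.3, 0.1, -0.3]
ee_pos: [0.4659, 0.0618, 0.126]
force: [0.2, 0.9, -0.2]
ee_pos: [0.4659, 0.0618, 0.1252]
force: [0.2, 0.3, 0.8]
```

```bash
python3 -m creep '[[[0,0,0.01],0,0],[[0,0,0.01],0,0],[[0,0,0.01],0,0]]'| sed -n '2p;4p'
python3 -m creep '[[[0,0,0.008],0,0],[[0,0,0.008],0,0],[[0,0,0.008],0,0]]'| sed -n '2p;4p'
```

```text
ee_pos: [0.4659, 0.0619, 0.1247]
force: [0.7, -0.3, -0.4]
ee_pos: [0.466, 0.0619, 0.1246]
force: [-1.5, -0.0, 5.2]
```

The guard is on its stop at 5 N and z = 0.1246, which matches the predicted shut height. Lifting away and checking.

```bash
python3 -m creep '[[[0,0,-0.2],0,0],[[0,0,-0.8],0,0],[[0,0,-1.6],0,0],[[0,0,-2.4],0,0],[[0,0,-3],0,0],[[0.6,0,-3],0,0],[[1.2,0,-3],0,0],[[1.2,0,-3],0,0],[[1.2,0,-3],0,0]]'| sed -n '2p;4p'
python3 - <<'E'
from h import *
np.set_printoptions(precision=4,suppress=True)
c=shot('scene','s7'); i=c['img'][100:280,200:440,::-1]; cv2.imwrite('pics/s7_z.png',cv2.resize(i,None,fx=3.3,fy=3.3))
c=shot('wrist','w7'); P=cloud(c); im=c['img'].astype(int)
m=(im[...,0]>130)&(im[...,1]>110)&(im[...,2]<90)&(P[...,2]>.06)&(P[...,2]<.2)
print(m.sum(),np.median(P[m],0)); print(telemetry.get_obs()['ee_pos'])
E
```

```text
ee_pos: [0.4067, 0.0709, 0.2751]
force: [-0.4, -0.6, -0.1]
2212 [0.4436 0.0637 0.1068]
[0.4072 0.0708 0.2746]
```

View pics/s7_z.png

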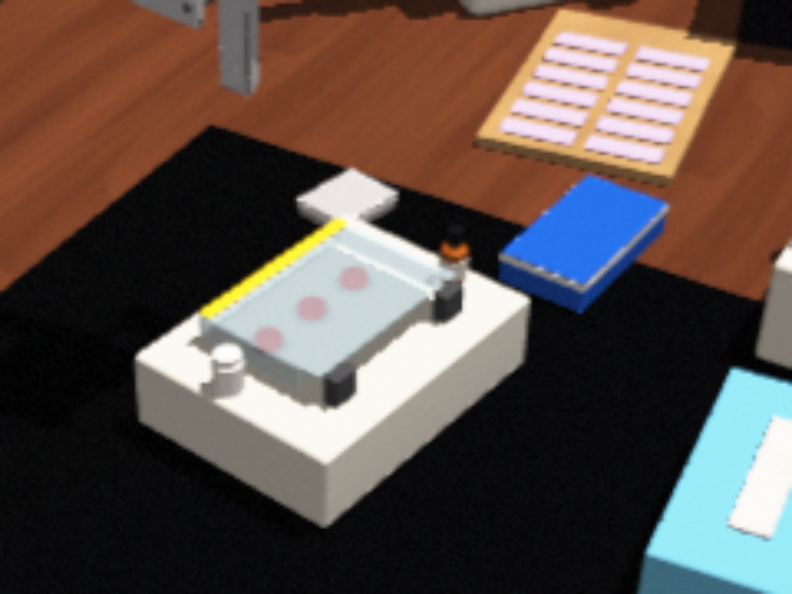

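View pics/w7.png

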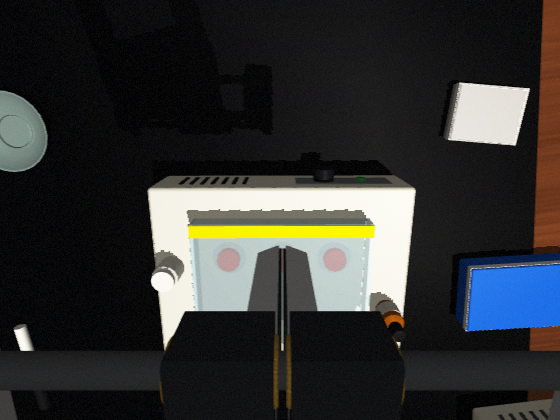

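The guard lies level: its yellow edge, at row 232 in the wrist view, is at z≈0.107 against 0.106 expected when shut. The pot and bottle are still in place, and the arm is clear.

```bash
python3 -c "
from station import ctrl,telemetry
print(telemetry.get_obs()['time_s']); print(ctrl.hand_in())"
```

```text
26.2
the job is handed in; nothing more can be done
None
```

All three lamp switches are locked in and the guard is swung shut over them; the job was handed in at 26.2 s of the 72 s allowed. The hand-in gives no verdict, so this rests on my own checks.

- **Switches:** All three started released, at 15 mm and yielding at about 2–3 N. I pushed each one once to its stop, then touched it again. Left, middle and right all met the finger at about 10 mm, with 3–4 N.
- **Guard:** I swung it over from behind until it met its stop at about 5 N. Its free edge then measured z≈0.107 m, against 0.106 m expected when shut, and the last pictures show it lying level.
- **Surroundings:** In the last pictures the bottle and pot are still standing in place, and the arm is clear of everything.
- **One miss:** Pushing the left switch to its stop, I briefly read about 24 N downward (about 25 N in total). That is over your gentle limit of about 20 N but below the 35 N failure limit. Every other reading on the switches and guard was about 10 N or less.

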